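# Pop open the tilting bin

## Task

With the fingertips, gently slide the green glass sight cup along the counter until it stands wholly clear of the tilting bin's swing, without lifting or tipping it. Then press the top of the bin's front fully in, once only, and let go, so that the push-push latch frees the bin and it tips open and stays open. Grasp nothing, and leave the other parts on the counter where they are.

Things in the scene. Friction and masses are not known exactly. Their poses are not given: they have to be found in the camera images.
- tipper: fixed station of the tilting bin: grey side plates 170 mm apart (outsides), cover 130 mm high (its edge 25 mm behind the shut bin's front), latch box behind; 195 mm deep. Origin on the counter under the middle of the shut bin's front face; x level into the bin, square to the face (the way to press), y along the face, z up. The plates begin 4 mm behind the face
- bin (a joint): tilt of the steel bin about a level pivot along y at its lower front edge (14 mm up), rad: 0 upright and latched, negative pressed in (stop -0.09), positive tipped out towards station -x. Once freed, a spring swings it to its stop at 0.9 in about 1 s, pushing a finger in its way with a few N. Bin 140 mm wide, front wall 10 to 114 mm high
- catch (a joint): follower of the push-push latch, hidden in the latch box, m: 0 latched; about 0.010 after the bin was pressed fully in; about 0.021 once it has swung open; pressing the bin in a second time drives it past 0.024 and latches the bin shut again
- press_point (a point): where to press: on the outside of the bin's front wall, mid-width, 88 mm above the counter (26 mm below the rim) when shut. It takes 4 to 6 N over about 7 mm of travel along station +x, then meets a hard stop; under about 5 mm the latch does not let go. The bin tips out as the finger draws back; open, its rim is 78 mm out from the shut face, 65 to 80 mm high
- cup: green glass sight cup, a straight tumbler 56 mm across, 50 mm high, about 0.25 kg, upright in front of the bin; origin at the centre of its underside. The swing covers 78 mm out from the shut face over the bin's 140 mm width: clear when the cup's centre is over 107 mm out from the face, or over 107 mm to either side of the bin's middle. In front of the face, other parts stand some 160 mm and more to each side
- bearing: bystander, to be left alone: pitted ball bearing lying flat, 62 mm across, 16 mm high; origin at its underside
- block: bystander, to be left alone: brass grease fitting block 50 x 34 x 28 mm with two grease nipples on top (45 mm high with them); origin at its underside
- spanner: bystander, to be left alone: steel pin spanner lying flat, about 180 mm long, 6 mm thick, with a curved jaw with two pins; origin at its underside
- driver: bystander, to be left alone: white nylon seal driver standing upright, a stepped cylinder 44 mm across and 105 mm high; origin at its underside
- tin: bystander, to be left alone: plain steel tin, 72 mm across and 75 mm high; origin at its underside
- collar: bystander, to be left alone: dark steel shaft collar lying flat, 52 mm across, 18 mm high; origin at its underside
- wrench: bystander, to be left alone: steel wrench lying flat, 170 mm long; origin at its underside
Not all that is in view belongs to the job. Of the things that look like the cup, take the one that is farthest to the robot's right at the start.

How it is judged:
On the way, in this order (a step that is already met when the one before it is completed fails the run):
1. the cup stands clear of the bin's swing, upright, while the bin is still latched shut ((x of cup in the frame of tipper below -0.107 m or y of cup in the frame of tipper above 0.107 m or y of cup in the frame of tipper below -0.107 m) and value of joint bin below 0.03 rad and angle between cup's own z axis and vertical below 0.1 rad), for 0.2 s.
2. the bin is pressed in and unlatches (value of joint bin below -0.045 rad and value of joint catch above 0.004 m), for 0.02 s.
3. the bin has swung open and stays open (value of joint bin above 0.82 rad), for 0.3 s.
At the end, for the whole second after the job is handed in: The bin stays tipped open by at least 0.82 rad after one press only (follower at 14 to 24 mm); the cup stands upright (within 0.1 rad) and still on the counter, its centre over 107 mm in front of the shut bin's face or over 107 mm to either side of the bin's middle (value of joint bin above 0.82 rad and value of joint catch between 0.014 and 0.024 m and (x of cup in the frame of tipper below -0.107 m or y of cup in the frame of tipper above 0.107 m or y of cup in the frame of tipper below -0.107 m) and angle between cup's own z axis and vertical below 0.1 rad and height (world z) of cup below 0.008 m and linear speed of cup below 0.02 m/s); the robot touches nothing.
It fails at once if the bin is pressed in a second time (value of joint catch above 0.024 m).
It fails at once if the cup is lifted off the counter or tipped by more than 0.35 rad (height (world z) of cup above 0.012 m or angle between cup's own z axis and vertical above 0.35 rad).
It fails at once if the cup is shoved faster than 0.35 m/s, or struck or squeezed with over 50 N (linear speed of cup above 0.35 m/s or contact force between any of the arm, the fingers and cup above 50 N).
It fails at once if the cup is knocked against the bin or its station (over 3 N) (contact force between tipper and cup above 3 N).
It fails at once if another part on the counter is shifted by more than 25 mm (distance of any of bearing, block, spanner, driver, tin, collar, wrench from where it was at the start of the episode above 0.025 m).
It also fails if it takes over 45 s, if anything falls off the work surface, if the arm or the gripper's body presses on something with over 40 N, if the wrist force passes 120 N, or if a joint passes its speed limit or range.

## Robot

A 6-joint arm with a two-finger parallel gripper is mounted at the origin on the work surface. World frame = base frame: x ahead of the robot, y to its left, z up, the work surface at z = 0. Lengths are in m, angles in rad, forces in N, time in s.
With the tool pointing down it reaches from about 0.35 to 0.775 m from the base axis. Payload 5.5 kg.
Tool frame: the origin (TCP) lies midway between the tips of the shut fingers; the grasp point (between the pads) lies 19 mm behind it; z points along the fingers, y is the direction in which the jaws open and shut (so a half turn about z gives the same grasp; the last joint's range is limited). The gripper opens to 85 mm and grips with 20 to 120 N. Pads are 22 mm wide; open, the fingers measure 114 mm over their backs; the gripper's body (76 mm by 85 mm) begins 54 mm behind the grasp point. The pads swing forward as they close: fully open they stand 13 mm farther back than shut.
Start: joints at [1.092, 0.313, 0.046, 1.304, 0, 1.431], TCP at [0.191, 0.542, 0.231] pointing down, gripper open.
Joint ranges: [-2.76, 2.76], [-0.86, 1.69], [-1.03, 1.26], [-2.2, 2.34], [-1.47, 1.5], [-3.14, 3.14]. Speed limits (rad/s): [2.57, 2.57, 3.14, 3.14, 3.14, 3.14].

## Interface

Orientations are given as a unit quaternion [w, x, y, z].
In Python, from workcell import env gives the robot as it stands.
- The arm moves only by the shell command python3 -m creep 'ROWS' [OPENING] [FORCE]. ROWS is JSON, a list of rows, each a list of 6 numbers: the shift along the tool's x, y, z in m, then the turn, a rotation vector about the tool's x, y, z in degrees. A call has exactly 8 rows; each row is the pose to reach, as a shift and turn from the pose commanded when the call began, along the tool's axes at that moment; what a row does not reach only later rows make up. A row lasts 1/10 s, in which the tool goes at most 50 mm and 8.59 degrees, less where a joint would pass 70% of its speed; a pose out of reach is approached as far as the arm can. A call with a gripper value outside its range is refused whole. OPENING is the finger opening in m, from 0 to 0.0854, set as the call begins (- or left out, the last holds). The fingers move at their own pace and stop on an object; FORCE is the grip in N (left out, the last holds). Time passes only in rows, so rows that repeat a pose let the fingers close, or fill a call up. It gives the time, the measured TCP pose, the force and the opening at its end, in the units of the state.
- env.get_state(): the state, without advancing time (a new reading comes with each control period).
- env.read_camera(name): name is "side" or "top"; returns (picture, depth): 420x560x3 uint8, blue, green, red; 420x560 float32, m along the optical axis (not along the pixel's ray), 0 where there is no reading.
- env.camera_params(name): a dict with "fx", "fy", "cx", "cy" (pixels), "position" and "orientation" of the camera in the world. Camera axes: x right, y up, looking along -z (the intrinsics and any distortion apply to the point x, -y, -z); pixel columns grow to the right and rows downward; lengths in m; the calibration is good to about 2 mm. A picture is of the moment at which its call begins. camera_params takes no time and is no camera call.
- env.hand_in(): hands the job in, once; it reports no verdict.
The state is a dict: "clock": time; "joint_pos": joint angles; "qvel": joint speeds; "tau": joint torques, N m; "tcp_pos": TCP position; "orientation": TCP orientation; "wrist_force": force on the tool from outside, world axes, zero at the start; "ft_torque": the same for the moment, N m; "finger_gap": finger opening in m.
Only numpy, scipy, OpenCV 4.12 (cv2) and the standard library are available. Lean on these libraries where they do the work, as an engineer would, in place of code of your own. Each camera call takes 0.05 s, during which the arm holds its last target. There are 200 camera calls.

## Working session

There is one attempt and no reset: what is moved stays moved. The work goes in short steps, Python scripts to look and compute and a shell command to move; the robot and the scene stay as the last step left them, time stands still between calls to the robot, and variables do not carry over. Pictures are saved under pics/ and viewed, about 8 in all and at most 12, crops included, and the job is handed in when it is done.

```bash
ls; mkdir -p pics; cat > h.py <<'E'
import numpy as np, cv2
from scipy.spatial.transform import Rotation as R
from workcell import env
def cam(n):
    p=env.camera_params(n); q=p["orientation"]
    return p, R.from_quat([q[1],q[2],q[3],q[0]]).as_matrix(), np.array(p["position"])
def ray(n,u,v):
    p,M,c=cam(n); d=np.array([(u-p["cx"])/p["fx"],-(v-p["cy"])/p["fy"],-1.0]); return c,M@d
def onplane(n,u,v,z):
    c,d=ray(n,u,v); return c+d*(z-c[2])/d[2]
def depthpt(n,u,v,D):
    c,d=ray(n,u,v); return c+d*D[int(v),int(u)]
def tcp():
    s=env.get_state(); q=s["orientation"]; return np.array(s["tcp_pos"]), R.from_quat([q[1],q[2],q[3],q[0]]).as_matrix(), s
E
python3 - <<'E'
from h import *
for n in("side","top"):
    b,D=env.read_camera(n); cv2.imwrite(f"pics/{n}0.png",b); np.savez(f"pics/{n}0.npz",b=b,D=D)
    p=env.camera_params(n); print(p)
print(tcp())
E
```

```text
pics
{'fx': 392.38126560128796, 'fy': 392.38126560128796, 'cx': 286.07609757542184, 'cy': 203.6546562004561, 'position': array([0.40725295, 0.72406425, 0.51155616]), 'orientation': array([-0.09480215, -0.05303889,  0.48314085,  0.8687775 ])}
{'fx': 503.2210818742082, 'fy': 503.2210818742082, 'cx': 280.79443986997705, 'cy': 207.58970965215656, 'position': array([0.33435518, 0.04176018, 1.0873801 ]), 'orientation': array([ 0.74398465,  0.07749932, -0.06658865, -0.66033828])}
(array([0.19091605, 0.54191689, 0.23050398]), array([[-9.43139260e-01,  3.32397008e-01, -7.51658342e-04],
       [ 3.32397775e-01,  9.43138214e-01, -1.42453631e-03],
       [ 2.35406098e-04, -1.59338568e-03, -9.99998703e-01]]), {'clock': 0.1, 'joint_pos': array([1.09237996e+00, 3.13936539e-01, 4.51227583e-02, 1.30359319e+00,
       1.14466121e-05, 1.43122455e+00]), 'qvel': array([ 0.00128456,  0.00011366,  0.00233343,  0.00024067, -0.0016677 ,
        0.00036185]), 'tau': array([ 2.93112294e-03, -4.81723130e+01,  2.99245387e+01,  1.26998589e-02,
       -4.19190758e-05, -3.26645377e-08]), 'tcp_pos': array([0.19091605, 0.54191689, 0.23050398]), 'orientation': array([-2.50350625e-04,  1.68612892e-01,  9.85682020e-01, -7.65440055e-04]), 'wrist_force': array([ 0.24406339, -0.64354013,  0.28907741]), 'ft_torque': array([ 0.02982122,  0.03295328, -0.06526176]), 'finger_gap': 0.08555953205093693})
```

View pics/top0.png

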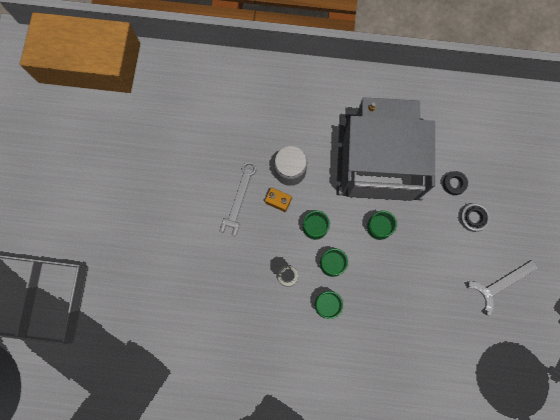

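View pics/side0.png

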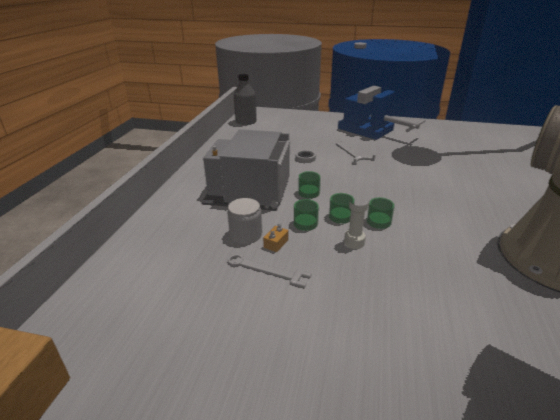

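```bash
python3 - <<'E'
from h import *
z=np.load("pics/top0.npz"); b,D=z["b"],z["D"]
hsv=cv2.cvtColor(b,cv2.COLOR_BGR2HSV)
m=cv2.inRange(hsv,(45,90,30),(85,255,255))
n,l,st,ce=cv2.connectedComponentsWithStats(m)
for i in range(1,n):
    if st[i,4]>60:
        u,v=ce[i]; print("cup",ce[i].round(1),st[i],onplane("top",u,v,.025).round(3), "rim z", np.nanmedian([depthpt("top",x,y,D)[2] for y,x in np.argwhere(l==i)[::5]]).round(3), D[int(v),int(u)])
for nm,u,v in [("tin",291,160),("block",278,199),("driver",288,276),("bearing",474,217),("collar",455,183),("spanner",482,297)]:
    print(nm,onplane("top",u,v,.015).round(3))
# height map of the station
p,M,c=cam("top")
vv,uu=np.mgrid[90:215,325:450]
d=np.stack([(uu-p["cx"])/p["fx"],-(vv-p["cy"])/p["fy"],-np.ones(uu.shape)],-1)@M.T
P=c+d*D[90:215,325:450,None]
for nm,lo,hi in[("cover",.122,.136),("rim",.105,.120)]:
    k=(P[...,2]>lo)&(P[...,2]<hi); q=P[k]; print(nm,len(q),cv2.minAreaRect(q[:,:2].astype(np.float32)), cv2.boxPoints(cv2.minAreaRect(q[:,:2].astype(np.float32))).round(3).tolist())
crop=cv2.resize(b[85:285,260:500],None,fx=3.3,fy=3,interpolation=cv2.INTER_CUBIC); cv2.imwrite("pics/crop.png",cv2.resize(b[85:285,260:500],(720,600),interpolation=cv2.INTER_CUBIC))
E
```

```text
cup [315.5 224.3] [303 211  27  28 598] [ 0.525 -0.007  0.025] rim z 0.016 1.0899572
cup [381.5 224.6] [367 211  30  29 639] [ 0.541 -0.147  0.025] rim z 0.017 1.0906299
cup [333.6 261.9] [320 248  28  28 601] [ 0.45  -0.053  0.025] rim z 0.015 1.0759032
cup [328.6 304.4] [315 291  28  28 603] [ 0.361 -0.051  0.025] rim z 0.014 1.0541481
tin [0.665 0.062 0.015]
block [0.573 0.08  0.015]
driver [0.41  0.039 0.015]
bearing [ 0.584 -0.346  0.015]
collar [ 0.655 -0.302  0.015]
spanner [ 0.415 -0.37   0.015]
cover 4852 ((0.688164234161377, -0.1350955218076706), (0.1666446179151535, 0.17049667239189148), 3.2731080055236816) [[0.6000000238418579, -0.054999999701976776], [0.6100000143051147, -0.22499999403953552], [0.7760000228881836, -0.2150000035762787], [0.765999972820282, -0.04500000178813934]]
rim 1601 ((0.6959919929504395, -0.13399749994277954), (0.1937798112630844, 0.16989845037460327), 3.3462774753570557) [[0.593999981880188, -0.054999999701976776], [0.6039999723434448, -0.2240000069141388], [0.7979999780654907, -0.21299999952316284], [0.7879999876022339, -0.04399999976158142]]
```

View pics/crop.png

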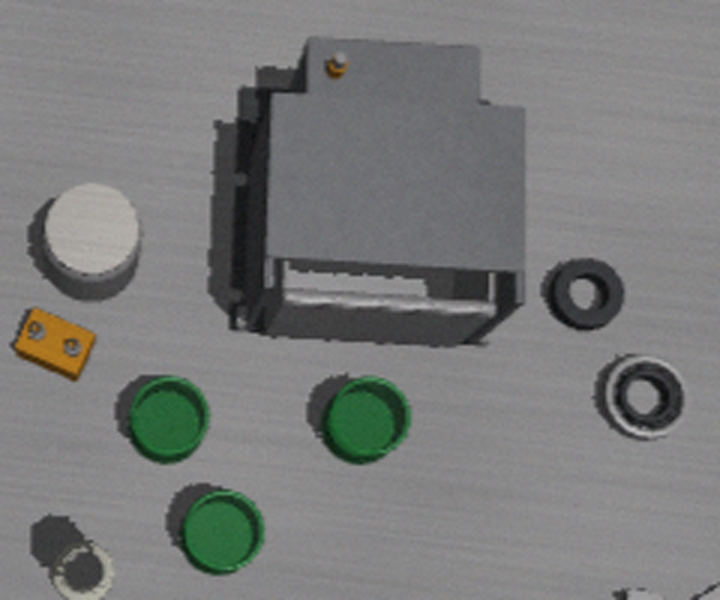

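```bash
python3 - <<'E'
from h import *
z=np.load("pics/top0.npz"); b,D=z["b"],z["D"]
p,M,c=cam("top")
vv,uu=np.mgrid[90:240,325:450]
d=np.stack([(uu-p["cx"])/p["fx"],-(vv-p["cy"])/p["fy"],-np.ones(uu.shape)],-1)@M.T
P=(c+d*D[90:240,325:450,None]).reshape(-1,3)
a=np.radians(3.35); Rt=np.array([[np.cos(a),np.sin(a)],[-np.sin(a),np.cos(a)]])
o=np.array([0.60,-0.14]); Q=(P[:,:2]-o)@Rt.T
for y0 in(-.05,-.02,.01,.04):
    k=(abs(Q[:,1]-y0)<.003)&(Q[:,0]>-.06)&(Q[:,0]<.06); s=np.argsort(Q[k,0]); print(y0,[(int(1000*x),int(1000*z)) for x,z in zip(Q[k,0][s],P[k,2][s])][::2])
for lo,hi in((.02,.12),(.122,.136)):
    k=(P[:,2]>lo)&(P[:,2]<hi)&(Q[:,0]<.12)&(Q[:,0]>-.03); print(lo,Q[k].min(0),Q[k].max(0),np.percentile(Q[k,1],[1,99]))
print("cup st",Rt@(np.array([.541,-.147])-o))
E
```

```text
-0.05 [(-59, 2), (-57, 4), (-57, 0), (-54, 0), (-52, 2), (-52, 0), (-50, 4), (-48, 1), (-47, -3), (-46, 2), (-44, 3), (-41, 1), (-41, 0), (-38, -1), (-37, 3), (-37, 1), (-34, 1), (-32, 2), (-32, -1), (-30, 1), (-28, 4), (-27, 0), (-26, 2), (-24, 2), (-21, 2), (-21, 0), (-19, 1), (-16, 0), (-16, -2), (-14, 0), (-12, 2), (-11, -1), (-9, 0), (-8, 4), (-7, -1), (-6, 2), (-4, 3), (-2, -2), (-1, 0), (0, 115), (0, 69), (0, 31), (0, 87), (0, 69), (1, 31), (1, 77), (1, 95), (1, 86), (1, 49), (1, 0), (1, 119), (1, 0), (1, 66), (1, 83), (1, 57), (1, 74), (1, 56), (1, 108), (2, 17), (2, 114), (3, 1), (4, 114), (5, 112), (6, 115), (8, 114), (8, 113), (26, 130), (28, 131), (29, 130), (30, 131), (32, 132), (33, 129), (35, 131), (37, 130), (38, 131), (38, 13), (39, 18), (41, 130), (41, 12), (42, 131), (43, 14), (43, 128), (44, 17), (45, 131), (46, 11), (46, 133), (47, 130), (48, 13), (48, 132), (49, 129), (49, 14), (51, 132), (51, 129), (52, 14), (53, 132), (53, 131), (54, 14), (55, 130), (55, 130), (56, 17), (57, 11), (58, 128), (59, 13)]
-0.02 [(-59, 17), (-58, 12), (-56, 9), (-55, 15), (-53, 9), 
[... 2501 characters left out ...]
 77), (1, 41), (2, 50), (2, 1), (2, 84), (2, 115), (3, 114), (5, 113), (6, 116), (7, 114), (9, 113), (27, 131), (28, 133), (29, 131), (32, 129), (33, 132), (35, 131), (35, 131), (38, 13), (38, 130), (38, 12), (39, 130), (40, 15), (40, 128), (42, 130), (42, 130), (43, 18), (44, 130), (44, 129), (45, 12), (46, 129), (46, 16), (47, 132), (48, 130), (49, 14), (50, 131), (51, 14), (52, 11), (53, 16), (53, 126), (54, 12), (54, 129), (56, 131), (56, 130), (56, 12), (57, 18), (57, 17), (58, 130), (59, 132)]
0.02 [-0.00071071 -0.1497961 ] [0.11979208 0.09017908] [-0.08756116  0.08533608]
0.122 [ 0.00486918 -0.08544506] [0.11998768 0.08504023] [-0.08387712  0.08422618]
cup st [-0.05930823 -0.00354036]
```

Candidates for the green cup (top view): (316,224), (381,225), (334,262) and (328,305). Top-view image right is the robot's right, so the cup is (381,225), standing at station (-0.060, -0.002). The crop confirms it stands in front of the bin. Station origin is (0.601, -0.140), yaw 3.35°. Heights agree (rim 114, cover 130).

I'll put the shut fingertips inside the tumbler and drag it straight out.

```bash
python3 -m creep '[[-0.0326,-0.031,0,0,0,-2.84],[-0.0652,-0.062,0,0,0,-5.68],[-0.0978,-0.093,0,0,0,-8.52],[-0.1304,-0.124,0,0,0,-11.36],[-0.163,-0.155,0,0,0,-14.2],[-0.1956,-0.186,0,0,0,-17.04],[-0.2282,-0.217,0,0,0,-19.9],[-0.261,-0.2485,0,0,0,-22.75]]' 0 20
python3 -c "
from h import *
p,M,s=tcp();d=M.T@(np.array([.541,-.1455,.231])-p);print(d.round(4),np.degrees(np.arctan2(M[1,0],M[0,0])),s['joint_pos'].round(2),s['clock'])"
```

```text
clock: 0.9
tcp_pos: [0.3549, 0.2195, 0.2311]
orientation: [-0.0, -0.03, 1.0, 0.0]
wrist_force: [0.2, 0.5, 0.3]
finger_gap: -0.0005
[-1.636e-01 -3.757e-01  1.000e-04] -176.5202778522339 [ 0.36  0.01 -0.32  1.24  0.    0.3 ] 0.9
```

```bash
python3 -m creep '[[-0.0195,-0.0445,0,0,0,0],[-0.039,-0.089,0,0,0,0],[-0.0585,-0.1335,0,0,0,0],[-0.078,-0.178,0.01,0,0,0],[-0.0975,-0.2225,0.02,0,0,0],[-0.117,-0.267,0.04,0,0,0],[-0.1365,-0.3115,0.06,0,0,0],[-0.156,-0.356,0.08,0,0,0]]'
python3 - <<'E'
from h import *
b,D=env.read_camera("side"); t,DT=env.read_camera("top")
cv2.imwrite("pics/s1.png",np.hstack([cv2.resize(b[130:250,230:430],(500,300)),cv2.resize(t[140:260,310:430],(300,300))]))
p,M,s=tcp();d=M.T@(np.array([.541,-.1455,.15])-p);print(d.round(4),p,np.degrees(np.arctan2(M[1,0],M[0,0])),s['clock'])
hsv=cv2.cvtColor(b,cv2.COLOR_BGR2HSV); m=cv2.inRange(hsv,(45,70,30),(85,255,255))
n,l,st,ce=cv2.connectedComponentsWithStats(m)
for i in range(1,n):
    if st[i,4]>60:
        u,v=ce[i]; print(ce[i].round(1),st[i],onplane("side",u,v,.025).round(3))
E
```

```text
clock: 1.7
tcp_pos: [0.5283, -0.1207, 0.1532]
orientation: [-0.0, -0.029, 1.0, 0.0]
wrist_force: [1.2, 0.5, 1.0]
finger_gap: 0.0002
[-0.0112 -0.0229  0.0005] [ 0.52861429 -0.12320121  0.15050802] -176.979593406224 1.8
[308.6 185.4] [299 173  21  25 392] [ 0.54  -0.139  0.025]
[339.2 209.5] [330 194  21  28 395] [ 0.452 -0.042  0.025]
[305.2 214.5] [294 199  24  31 586] [ 0.525 -0.005  0.025]
[379.3 215. ] [368 199  26  28 366] [ 0.362 -0.039  0.025]
```

View pics/s1.png

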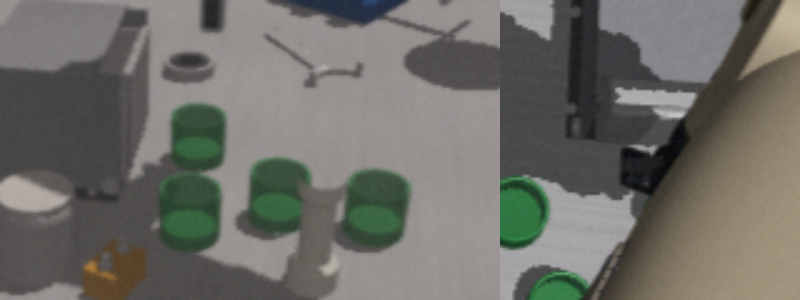

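The side view shows the cup clear of its neighbours, and the fingertip (dark, crop (210,15)) is above and left of it. Next I'll centre and lower to just above the rim.

```bash
python3 -m creep '[[-0.006,-0.012,0,0,0,0],[-0.011,-0.023,0,0,0,0],[-0.011,-0.023,0.02,0,0,0],[-0.011,-0.023,0.045,0,0,0],[-0.011,-0.023,0.07,0,0,0],[-0.011,-0.023,0.085,0,0,0],[-0.011,-0.023,0.085,0,0,0],[-0.011,-0.023,0.085,0,0,0]]'
python3 - <<'E'
from h import *
b,D=env.read_camera("side")
cv2.imwrite("pics/s2.png",cv2.resize(b[110:230,240:400],(800,600),interpolation=cv2.INTER_CUBIC))
p,M,s=tcp();d=M.T@(np.array([.541,-.1455,.025])-p);print(d.round(4),p,np.degrees(np.arctan2(M[1,0],M[0,0])),s['clock'],s['wrist_force'])
pp,MM,c=cam("side")
for q in (p,[.541,-.1455,.05],[.541,-.1455,0]):
    x=MM.T@(np.array(q)-c); u,v=pp["cx"]-pp["fx"]*x[0]/x[2],pp["cy"]+pp["fy"]*x[1]/x[2]; print((u-240)*5,(v-110)*5)
E
```

```text
clock: 2.6
tcp_pos: [0.5409, -0.1408, 0.0702]
orientation: [0.0, -0.03, 1.0, -0.0]
wrist_force: [0.9, -0.3, -0.2]
finger_gap: -0.0001
[ 0.0006 -0.0043  0.0457] [ 0.54129153 -0.14108736  0.07066375] -176.6126478469938 2.65 [-0.40093839  0.26737439  0.36335531]
343.52920383607596 294.46497524150845
344.34708217859196 327.3842329846651
341.4408269037881 413.0926807815355
```

View pics/s2.png

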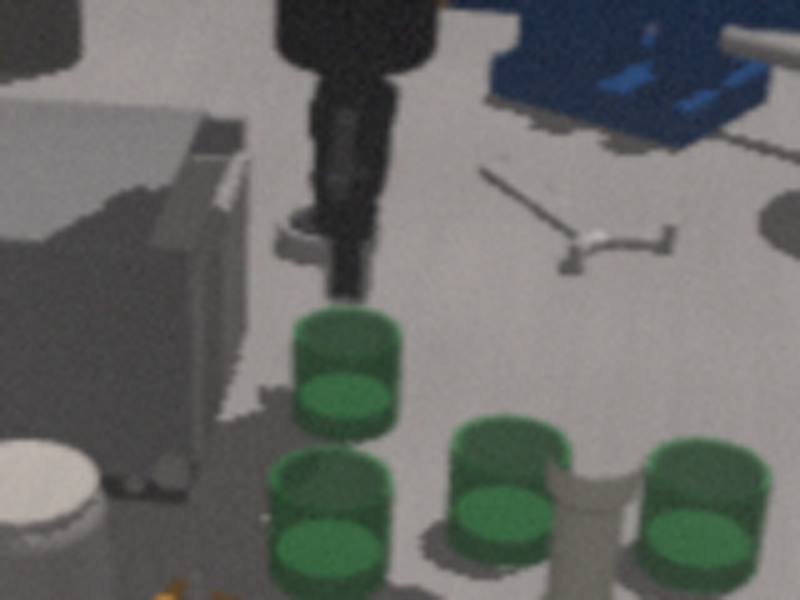

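The tip (347,298) sits centred over the cup's rim (347,330) and agrees with the projection. Lowering inside.

```bash
python3 -m creep '[[0,-0.003,0.005,0,0,0],[0,-0.003,0.01,0,0,0],[0,-0.003,0.018,0,0,0],[0,-0.003,0.026,0,0,0],[0,-0.003,0.034,0,0,0],[0,-0.003,0.041,0,0,0],[0,-0.003,0.044,0,0,0],[0,-0.003,0.044,0,0,0]]' && python3 -m creep '[[0.003,0,0,0,0,0],[0.006,0,0,0,0,0],[0.009,0,0,0,0,0],[0.012,0,0,0,0,0],[0.016,0,0,0,0,0],[0.022,0,0,0,0,0],[0.029,0,0,0,0,0],[0.036,0,0,0,0,0]]'
```

```text
clock: 3.45
tcp_pos: [0.54, -0.1439, 0.0244]
orientation: [-0.001, -0.029, 1.0, 0.0]
wrist_force: [0.6, 0.1, -0.2]
finger_gap: 0.0003
clock: 4.25
tcp_pos: [0.5043, -0.1463, 0.0254]
orientation: [0.0, -0.029, 1.0, -0.0]
wrist_force: [2.3, -0.7, 1.3]
finger_gap: -0.0001
```

Contact is gentle, about 2 N. Continuing the drag, slowing at the end.

```bash
python3 -m creep '[[0.007,0,0,0,0,0],[0.014,0,0,0,0,0],[0.022,0,0,0,0,0],[0.03,0,0,0,0,0],[0.037,0,0,0,0,0],[0.043,0,0,0,0,0],[0.047,0,0,0,0,0],[0.048,0,0,0,0,0]]' && python3 -m creep '[[-0.004,0,0,0,0,0],[-0.009,0,0,0,0,0],[-0.012,0,-0.004,0,0,0],[-0.012,0,-0.015,0,0,0],[-0.012,0,-0.03,0,0,0],[-0.012,0,-0.05,0,0,0],[-0.012,0,-0.06,0,0,0],[-0.012,0,-0.06,0,0,0]]'
python3 - <<'E'
from h import *
b,D=env.read_camera("side")
cv2.imwrite("pics/s3.png",cv2.resize(b[110:230,240:400],(800,600),interpolation=cv2.INTER_CUBIC))
m=cv2.inRange(cv2.cvtColor(b,cv2.COLOR_BGR2HSV),(45,70,30),(85,255,255))
n,l,st,ce=cv2.connectedComponentsWithStats(m)
for i in range(1,n):
    if st[i,4]>60:
        u,v=ce[i]; print(ce[i].round(1),st[i],onplane("side",u,v,.025).round(3))
E
```

```text
clock: 5.05
tcp_pos: [0.456, -0.149, 0.0251]
orientation: [-0.0, -0.029, 1.0, 0.0]
wrist_force: [1.8, 0.5, 0.5]
finger_gap: 0.0001
clock: 5.85
tcp_pos: [0.47, -0.1489, 0.0871]
orientation: [0.002, -0.029, 1.0, -0.001]
wrist_force: [1.1, 1.3, 0.4]
finger_gap: 0.0001
[338.7 199.1] [327 175  27  48 822] [ 0.458 -0.088  0.025]
[305.6 213.8] [294 199  25  31 635] [ 0.524 -0.008  0.025]
[379.2 214.9] [368 199  26  29 434] [ 0.362 -0.039  0.025]
```

View pics/s3.png

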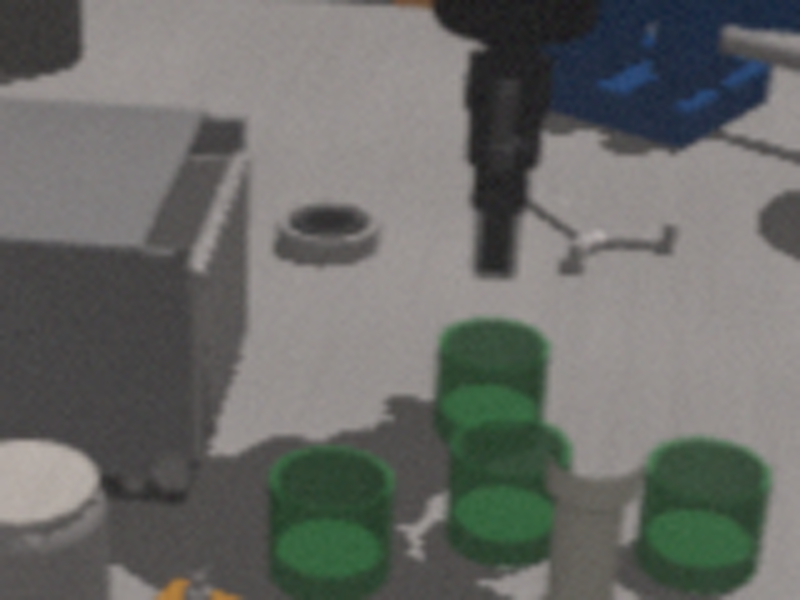

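The cup is upright, rim centre about (493,348) in the crop, bin still shut. Now I'll check its position.

```bash
python3 - <<'E'
from h import *
a=np.radians(3.35); Rt=np.array([[np.cos(a),np.sin(a)],[-np.sin(a),np.cos(a)]])
o=np.array([0.601,-0.14])
for u,v in((493,345),(493,349)):
    w=onplane("side",240+u/5,110+v/5,.05); print(w.round(3),(Rt@(w[:2]-o)).round(4))
p,M,s=tcp();print((Rt@(p[:2]-o)).round(4),p,s['clock'])
w=o+Rt.T@np.array([-.030,0]); print("press pre tool", (M.T@(np.array([w[0],w[1],.088])-p)).round(4),np.degrees(np.arctan2(M[1,0],M[0,0])))
E
```

```text
[ 0.466 -0.143  0.05 ] [-0.1351  0.005 ]
[ 0.465 -0.139  0.05 ] [-0.1353  0.0092]
[-0.132  -0.0009] [ 0.46927379 -0.1485865   0.08600165] 5.9
press pre tool [-0.102   0.0009 -0.0018] -176.65480451382248
```

The cup is at station x ≈ -0.13, clear by over 20 mm. Next, approach the bin front.

```bash
python3 -m creep '[[-0.015,0,-0.002,0,0,0],[-0.035,0,-0.002,0,0,0],[-0.055,0,-0.002,0,0,0],[-0.075,0,-0.002,0,0,0],[-0.09,0,-0.002,0,0,0],[-0.1,0,-0.002,0,0,0],[-0.107,0,-0.002,0,0,0],[-0.107,0,-0.002,0,0,0]]' && python3 -m creep '[[-0.001,0,0,0,0,0],[-0.003,0,0,0,0,0],[-0.005,0,0,0,0,0],[-0.007,0,0,0,0,0],[-0.009,0,0,0,0,0],[-0.011,0,0,0,0,0],[-0.012,0,0,0,0,0],[-0.012,0,0,0,0,0]]'
```

```text
clock: 6.7
tcp_pos: [0.5756, -0.1419, 0.0866]
orientation: [-0.0, -0.029, 1.0, 0.0]
wrist_force: [1.0, -0.3, -0.8]
finger_gap: -0.0001
clock: 7.5
tcp_pos: [0.5876, -0.1414, 0.0872]
orientation: [0.0, -0.029, 1.0, 0.0]
wrist_force: [-0.1, 1.0, -0.3]
finger_gap: -0.0001
```

```bash
python3 -m creep '[[-0.001,0,0,0,0,0],[-0.002,0,0,0,0,0],[-0.003,0,0,0,0,0],[-0.004,0,0,0,0,0],[-0.005,0,0,0,0,0],[-0.006,0,0,0,0,0],[-0.006,0,0,0,0,0],[-0.006,0,0,0,0,0]]'
```

```text
clock: 8.3
tcp_pos: [0.5931, -0.141, 0.0872]
orientation: [-0.0, -0.029, 1.0, 0.0]
wrist_force: [-4.0, -0.2, 2.4]
finger_gap: 0.0003
```

```bash
python3 -m creep '[[-0.001,0,0,0,0,0],[-0.002,0,0,0,0,0],[-0.003,0,0,0,0,0],[-0.004,0,0,0,0,0],[-0.005,0,0,0,0,0],[-0.005,0,0,0,0,0],[-0.005,0,0,0,0,0],[-0.005,0,0,0,0,0]]'
```

```text
clock: 9.1
tcp_pos: [0.598, -0.1407, 0.0872]
orientation: [-0.0, -0.029, 1.0, 0.0]
wrist_force: [-5.6, -0.8, 5.2]
finger_gap: -0.0002
```

```bash
python3 -m creep '[[-0.0005,0,0,0,0,0],[-0.001,0,0,0,0,0],[-0.0015,0,0,0,0,0],[-0.002,0,0,0,0,0],[-0.002,0,0,0,0,0],[-0.002,0,0,0,0,0],[-0.002,0,0,0,0,0],[-0.002,0,0,0,0,0]]'
```

```text
clock: 9.9
tcp_pos: [0.5983, -0.1407, 0.0872]
orientation: [-0.002, -0.029, 1.0, -0.0]
wrist_force: [-11.0, -1.0, 8.8]
finger_gap: -0.0005
```

Hard stop reached (only 0.3 mm for 2 mm commanded, 11 N). Drawing straight back, past the swing.

```bash
python3 -m creep '[[0.01,0,0,0,0,0],[0.03,0,0,0,0,0],[0.055,0,0,0,0,0],[0.085,0,0,0,0,0],[0.115,0,0,0,0,0],[0.135,0,-0.02,0,0,0],[0.145,0,-0.06,0,0,0],[0.145,0,-0.1,0,0,0]]' && python3 -m creep '[[0,0.03,0,0,0,0],[0,0.07,0,0,0,0],[0,0.11,0,0,0,0],[0,0.15,0,0,0,0],[0,0.18,0,0,0,0],[0,0.2,0,0,0,0],[0,0.2,0,0,0,0],[0,0.2,0,0,0,0]]'
python3 - <<'E'
from h import *
b,D=env.read_camera("side");t,T=env.read_camera("top")
cv2.imwrite("pics/s4.png",np.hstack([cv2.resize(b[120:240,220:400],(450,300)),cv2.resize(t[140:320,260:470],(350,300))]))
a=np.radians(3.35); Rt=np.array([[np.cos(a),np.sin(a)],[-np.sin(a),np.cos(a)]]); o=np.array([0.601,-0.14])
m=cv2.inRange(cv2.cvtColor(t,cv2.COLOR_BGR2HSV),(45,90,30),(85,255,255))
n,l,st,ce=cv2.connectedComponentsWithStats(m)
for i in range(1,n):
    if st[i,4]>60:
        w=onplane("top",*ce[i],.025); print(st[i],w.round(3),(Rt@(w[:2]-o)).round(3))
p,M,c=cam("top")
vv,uu=np.mgrid[150:260,325:450]
d=np.stack([(uu-p["cx"])/p["fx"],-(vv-p["cy"])/p["fy"],-np.ones(uu.shape)],-1)@M.T
P=(c+d*T[150:260,325:450,None]).reshape(-1,3); Q=(P[:,:2]-o)@Rt.T
k=(Q[:,0]>-.1)&(Q[:,0]<-.02)&(P[:,2]>.05)&(P[:,2]<.1)&(abs(Q[:,1])<.06); print(k.sum(),Q[k].min(0) if k.any() else None, np.percentile(P[k,2],[5,50,95]) if k.any() else None)
print(tcp()[2]['clock'])
E
```

```text
clock: 10.7
tcp_pos: [0.4546, -0.1486, 0.1878]
orientation: [0.0, -0.029, 1.0, 0.001]
wrist_force: [1.3, 0.0, 0.8]
finger_gap: -0.0001
clock: 11.5
tcp_pos: [0.4447, 0.0509, 0.1873]
orientation: [0.001, -0.03, 1.0, 0.0]
wrist_force: [-0.4, -0.6, 0.0]
finger_gap: 0.0001
[366 245  30  28 637] [ 0.468 -0.15   0.025] [-0.134 -0.002]
[327 248  21  29 412] [ 0.45  -0.061  0.025] [-0.147  0.088]
[325 291  18  28 413] [ 0.362 -0.059  0.025] [-0.234  0.095]
933 [-0.07549341 -0.05990978] [0.05151005 0.06777516 0.0991211 ]
11.6
```

View pics/s4.png

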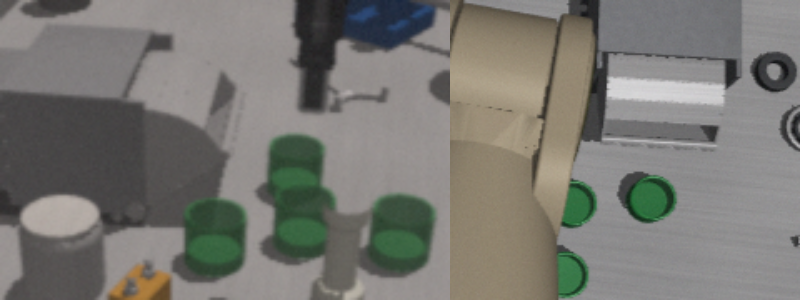

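The bin is tipped out and the cup stands upright and clear of it. I'll let it settle one more call, recheck, and hand in.

```bash
python3 -m creep '[[0,0.02,0,0,0,0],[0,0.04,0,0,0,0],[0,0.06,0,0,0,0],[0,0.06,0,0,0,0],[0,0.06,0,0,0,0],[0,0.06,0,0,0,0],[0,0.06,0,0,0,0],[0,0.06,0,0,0,0]]'
python3 - <<'E'
from h import *
t,T=env.read_camera("top")
a=np.radians(3.35); Rt=np.array([[np.cos(a),np.sin(a)],[-np.sin(a),np.cos(a)]]); o=np.array([0.601,-0.14])
p,M,c=cam("top")
vv,uu=np.mgrid[150:280,325:450]
d=np.stack([(uu-p["cx"])/p["fx"],-(vv-p["cy"])/p["fy"],-np.ones(uu.shape)],-1)@M.T
P=(c+d*T[150:280,325:450,None]).reshape(-1,3); Q=(P[:,:2]-o)@Rt.T
k=(Q[:,0]>-.1)&(Q[:,0]<-.02)&(P[:,2]>.05)&(P[:,2]<.1)&(abs(Q[:,1])<.06)
print(k.sum(),np.percentile(Q[k,0],[0,1,2]))
k2=k&(Q[:,0]<-.06); print("rim z",np.percentile(P[k2,2],[5,50,95]))
m=cv2.inRange(cv2.cvtColor(t,cv2.COLOR_BGR2HSV),(45,90,30),(85,255,255))
n,l,st,ce=cv2.connectedComponentsWithStats(m)
for i in range(1,n):
    if st[i,4]>60: print((Rt@(onplane("top",*ce[i],.025)[:2]-o)).round(3))
s=tcp()[2]; print(s['clock'],s['wrist_force'])
E
```

```text
clock: 12.4
tcp_pos: [0.4406, 0.1098, 0.1872]
orientation: [0.0, -0.029, 1.0, 0.0]
wrist_force: [-0.3, -0.4, -0.1]
finger_gap: 0.0002
941 [-0.07547267 -0.074911   -0.07456603]
rim z [0.06609028 0.07603534 0.08010272]
[-0.068  0.138]
[-0.133 -0.002]
[-0.146  0.096]
[-0.234  0.102]
12.45 [-0.61250172 -0.98071194 -0.30142987]
```

```bash
python3 -c "
from workcell import env
print(env.hand_in())"
```

```text
the job is handed in; nothing more can be done
None
```

I moved the green cup clear and opened the bin with one press, then handed the job in at about 12.5 s on the robot's clock; no verdict is reported.

- **Cup:** I put the shut fingertips inside the right-most cup and dragged it out about 70 mm, with about 2 N at the wrist. It stands upright at station (-0.133, -0.002), about 26 mm past the 107 mm limit.
- **Bin:** I pressed the front once to its hard stop. The force was 4–6 N over the travel and 11 N at the stop. I then drew straight back, and the bin swung open and stayed open.
- **Last checks:** The rim was at 75.5 mm out in two looks 0.8 s apart, 65–80 mm high. That is 2.5 mm short of the nominal 78 mm, close to the 2 mm calibration error. The other cups were within about 2 mm of their first positions. The wrist force was near zero with the arm well clear.
- **Not checked:** I did not re-measure the other bystander parts. The arm never went near them except the driver, which it passed about 80 mm above. The catch position is hidden, so I inferred it from the single press and the bin staying open.

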